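Find the balance point of a bone cast on a knife edge

TASK

Pick up the bone cast from the blue mat and balance it across the knife edge of the steel stand: feel for its balance point, and leave it lying square across the edge, level, still and let go, carried by the edge alone, so that I can mark where its centre of mass is. Be gentle, do not press the bone hard against the steel edge, and leave the tube rack, the bottle and the dish where they are.

Things in the scene. Friction and masses are not known exactly. Their poses are not given: they have to be found in the camera images.
- bone: cream resin cast of a deer's cannon bone, 293 mm long along its own x. Its shaft is a straight bar with flat sides, 24 mm wide (y), 22 mm high (z), x = -115 to +105 mm, gripped by its long sides. Origin: below the middle of the length, level with the lowest points of the two thick ends, z up; the shaft's flat underside is 5 mm above it, its top 27 mm. 0.31 to 0.51 kg
- knuckle (a point): centre of the bone's knuckle end with its pair of rollers (43 mm wide, 33 mm high, bone x = +105 to +148 mm), 132 mm from the bone's origin along x. An unknown amount of metal shot is cast into this end, so the centre of mass cannot be seen: it lies on the centre line between bone x = -10 and +50 mm
- plain_end (a point): centre of the bone's plain squarish end (40 mm wide, 34 mm high, bone x = -145 to -115 mm), at bone x = -130 mm
- stand: balance stand fixed to the bench: grey base plate 110 mm (x) by 90 mm (y), 10 mm thick, with an upright steel knife edge in the middle. Origin: centre of its underside, on the bench, z up. The edge runs along the stand's x and is 50 mm long; the bone must lie along the stand's y, either way round
- edge (a point): centre of the top of the knife edge, 34 mm above the bench; axes as the stand's. The top is a flat land 7 mm wide (across y): the bone stays level only when its centre of mass is within about 3 mm of the middle of the land; else its heavy side sinks to the bench, 10 to 20 degrees
- mat: blue foam mat 340 x 100 mm, 6 mm thick, fixed to the bench, on which the bone lies at the start; origin at the centre of its underside, long side along its x
- rack: white tube rack with four orange-capped tubes, 75 x 150 mm, 104 mm high, to be left alone; origin at the centre of its underside
- bottle: glass jar with an orange cap, 70 mm across, 130 mm high, to be left alone; origin at the centre of its underside
- dish: closed flat specimen dish, 90 mm across, 15 mm high, to be left alone; origin at the centre of its underside
Mind the look-alikes: they are no part of the job. Several things look just like the stand: the one meant starts nearest to the robot's base.

How it is judged:
By the outcome, as a careful person would: the job done as asked, in the order asked, and still so for the second after the job is handed in, with the robot touching nothing.
It also fails if it takes over 72 s, if anything falls off the work surface, if the arm or the gripper's body presses on something with over 40 N, if the wrist force passes 120 N, or if a joint passes its speed limit or range.

ROBOT

A 7-joint arm with a two-finger parallel gripper is mounted at the origin on the work surface. World frame = base frame: x ahead of the robot, y to its left, z up, the work surface at z = 0. Lengths are in m, angles in rad, forces in N, time in s.
With the tool pointing down it reaches from about 0.425 to 1.025 m from the base axis. Payload 9.4 kg.
Tool frame: the origin (TCP) lies between the finger pads; the fingertips stand 25 mm ahead of it and the grasp point (between the pads) lies 6 mm ahead of it; x points along the fingers, y is the direction in which the jaws open and shut, and the axes are right-handed (so a half turn about x gives the same grasp; the last joint's range is limited). The gripper opens to 85 mm and grips with 20 to 120 N. Pads are 22 mm wide; open, the fingers measure 114 mm over their backs; the gripper's body (76 mm by 85 mm) begins 54 mm behind the grasp point. The pads swing forward as they close: fully open they stand 13 mm farther back than shut.
Start: joints at [1.24, 0.599, -0.003, 1.599, 0.002, 0.943, -0.08], TCP at [0.182, -0.702, 0.256] pointing down, gripper open.
Joint ranges: [-2.57, 2.57], [-0.35, 1.97], [-1.29, 1.29], [0.11, 2.56], [-1.05, 4.19], [0.11, 1.86], [-2.63, 2.63]. Speed limits (rad/s): [2.22, 2.22, 3.01, 3.01, 3.14, 3.14, 3.14].

INTERFACE

Orientations are given as a rotation vector (axis times angle).
In Python, from workcell import get_state, read_camera, get_calibration, close_job gives the robot as it stands. The module is installed in compiled form; this text tells all that it offers.
- The arm moves only by the tool move_arm, never from a script. Its argument "increments" is text: rows parted by semicolons, each of 7 numbers parted by spaces: the shift along the world's x, y, z in m, then the turn, a rotation vector about the world's x, y, z in degrees, then the opening in per cent of the stroke, from 0 (shut) to 100 (fully open). A call has 1 to 12 rows; each row is the pose to reach, as a shift and turn from the pose measured when the call began; what a row does not reach only later rows make up. A row lasts 1/8 s, in which the tool goes at most 62.5 mm and 10.7 degrees, less where a joint would pass 70% of its speed; a pose out of reach is approached as far as the arm can. A call with a gripper value outside its range is refused whole. The fingers move at their own pace and stop on an object; "newtons" is the grip in N (left out, the last holds). Time passes only in rows, so rows that repeat a pose let the fingers close. It gives the time, the measured TCP pose, the force and the opening at its end, in the units of the state.
- get_state(): the state, without advancing time (a new reading comes with each control period).
- read_camera(name): name is "scene" or "top"; returns the picture (420x560x3 uint8, blue, green, red); there is no depth.
- get_calibration(name): a dict with "intrinsics" (3x3 intrinsics, pixels), "k1" (the pictures are not rectified: a ray, as slopes to the right and down, at radius r is drawn at 1 + k1 r^2 times it, then the intrinsics apply), "T" (4x4, takes a point from camera to world coordinates). Camera axes: x right, y down, z forward; pixel columns grow to the right and rows downward; lengths in m; the calibration is good to about 2 mm. A picture is of the moment at which its call begins. get_calibration takes no time and is no camera call.
- close_job(): hands the job in, once; it reports no verdict.
The state is a dict: "time": time; "joint_pos": joint angles; "joint_velocities": joint speeds; "tau": joint torques, N m; "position": TCP position; "ee_rot": TCP orientation; "wrist_force": force on the tool from outside, world axes, zero at the start; "moment": the same for the moment, N m; "width": finger opening in m.
Only numpy, scipy, OpenCV 4.12 (cv2) and the standard library are available. Lean on these libraries where they do the work, as an engineer would, in place of code of your own. Each camera call takes 0.05 s, during which the arm holds its last target. There are 200 camera calls.

## Working session

There is one attempt and no reset: what is moved stays moved. The work goes in short steps, Python scripts to look and compute and a tool call to move; the robot and the scene stay as the last step left them, time stands still between calls to the robot, and variables do not carry over. Pictures are saved under pics/ and viewed, about 8 in all and at most 12, crops included, and the job is handed in when it is done.

Besides the shell and the picture viewer there is one more tool, called after "Request:" in YAML: its name, and indented under it one key for each argument. move_arm: Moves the arm, as the interface text tells. Its arguments: {"type":"object","properties":{"increments":{"type":"string"},"newtons":{"type":"number"}},"required":["increments"]}

```bash
mkdir -p pics; cat > h.py <<'E'
import numpy as np, cv2
from workcell import *
def ray(name,u,v):
    c=get_calibration(name);K=np.array(c["intrinsics"]);T=np.array(c["T"])
    p=cv2.undistortPoints(np.array([[[u,v]]],float),K,np.array([c["k1"],0,0,0,0.]))[0,0]
    # undistortPoints inverts x*(1+k1 r^2)
    return T[:3,3],T[:3,:3]@np.array([p[0],p[1],1])
def pt(name,u,v,z):
    o,d=ray(name,u,v);return o+d*(z-o[2])/d[2]
def proj(name,P):
    c=get_calibration(name);K=np.array(c["intrinsics"]);T=np.linalg.inv(np.array(c["T"]))
    return cv2.projectPoints(np.atleast_2d(P).astype(float),cv2.Rodrigues(T[:3,:3])[0],T[:3,3],K,np.array([c["k1"],0,0,0,0.]))[0][:,0]
def crop(im,u0,v0,u1,v1,f,fn):
    c=im[v0:v1,u0:u1];cv2.imwrite(fn,cv2.resize(c,None,fx=f,fy=f,interpolation=cv2.INTER_CUBIC))
E
python3 - <<'E'
from h import *
for n in("scene","top"):
    im=read_camera(n);cv2.imwrite(f"pics/{n}0.png",im)
    c=get_calibration(n);print(n,c)
a=cv2.imread("pics/scene0.png");b=cv2.imread("pics/top0.png")
print(get_state())
E
```

```text
scene {'intrinsics': array([[429.43767713,   0.        , 288.49896241],
       [  0.        , 429.43767713, 207.05090758],
       [  0.        ,   0.        ,   1.        ]]), 'k1': -0.09913221379834639, 'T': array([[ 0.22936605,  0.73806374, -0.63454956,  1.36675939],
       [ 0.97333903, -0.17289737,  0.15072369, -0.08155244],
       [ 0.00153174, -0.65220275, -0.75804303,  1.00379418],
       [ 0.        ,  0.        ,  0.        ,  1.        ]])}
top {'intrinsics': array([[386.93069391,   0.        , 276.63552965],
       [  0.        , 386.93069391, 212.2566526 ],
       [  0.        ,   0.        ,   1.        ]]), 'k1': -0.04669585708446549, 'T': array([[-0.02283974, -0.99430499,  0.10409583,  0.4901132 ],
       [-0.99971811,  0.02203971, -0.00882945,  0.10689974],
       [ 0.00648493, -0.10426815, -0.99452808,  1.14599208],
       [ 0.        ,  0.        ,  0.        ,  1.        ]])}
{'time': 0.1, 'joint_pos': array([ 1.2403222 ,  0.60007104, -0.00253006,  1.60005303,  0.00179686,
        0.94290949, -0.07980441]), 'joint_velocities': array([-0.00077343, -0.00220561,  0.00065574, -0.00107221,  0.00087946,
       -0.00191833, -0.00094776]), 'tau': array([ 5.14404339e-03, -7.77984595e+01,  1.56989381e+00, -2.58625996e+01,
        1.26163874e-02,  5.44836148e-03,  1.00562971e-05]), 'position': array([ 0.18190289, -0.70140512,  0.25548363]), 'ee_rot': array([ 2.08650348,  0.2677428 , -2.08717389]), 'wrist_force': array([-0.87165843,  0.31556225, -0.20165496]), 'moment': array([-0.0075441 ,  0.03735068, -0.01431852]), 'width': 0.08563585162148833}
```

View pics/top0.png

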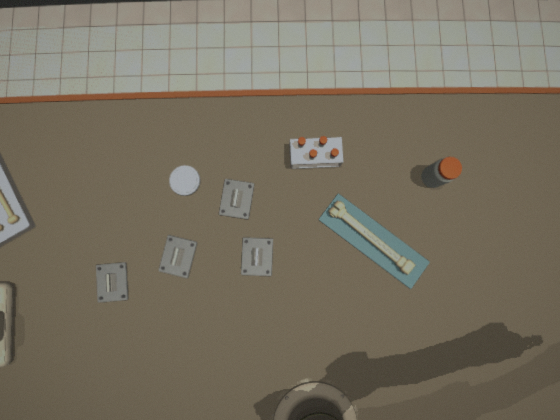

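View pics/scene0.png

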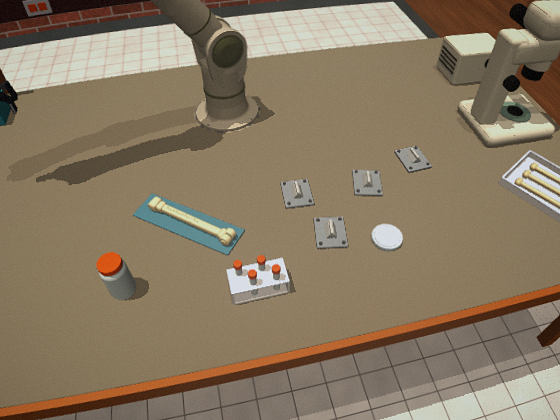

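Top view: bone with its knuckle end (roller pair) at about (338,210) and its plain end at (406,266). There are four stand look-alikes, at (257,257), (236,199), (178,257) and (112,282). The base axis is near (318,420), so (257,257) is nearest. I'll confirm that with numbers and one crop.

```bash
python3 - <<'E'
from h import *
for p in((257,257),(236,199),(178,257),(112,282)):
    q=pt("top",*p,.01);print(p,q.round(3),np.hypot(q[0],q[1]).round(3))
for n,p in dict(kn=(338,210),pl=(406,266)).items(): print(n,pt("top",*p,.03).round(3))
b=cv2.imread("pics/top0.png");s=cv2.imread("pics/scene0.png")
f=lambda im,u,v,w,h,k:cv2.resize(im[v:v+h,u:u+w],None,fx=k,fy=k,interpolation=cv2.INTER_CUBIC)
A=f(b,232,232,50,50,6);B=f(b,315,190,125,75+25,4)
out=np.zeros((410,800,3),np.uint8);out[:300,:300]=A;out[:400,300:800]=B
cv2.imwrite("pics/c1.png",out)
E
```

```text
(257, 257) [0.479 0.157 0.01 ] 0.504
(236, 199) [0.651 0.216 0.01 ] 0.686
(178, 257) [0.484 0.388 0.01 ] 0.62
(112, 282) [0.415 0.582 0.01 ] 0.715
kn [ 0.61  -0.082  0.03 ]
pl [ 0.443 -0.272  0.03 ]
```

View pics/c1.png

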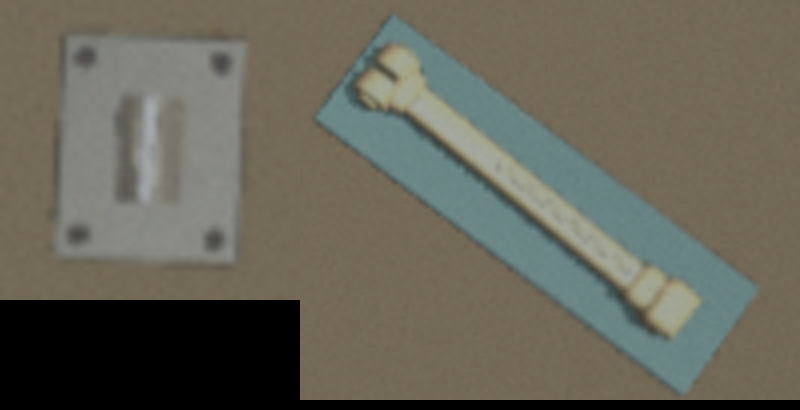

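```bash
python3 - <<'E'
from h import *
from scipy.spatial.transform import Rotation as R
from scipy.optimize import least_squares
u6=lambda x,y:((x+.5)/6-.5+232,(y+.5)/6-.5+232)
P=[u6(66,36),u6(247,41),u6(235,264),u6(57,258)]  # far-left, far-right...
# image up=+x, image left=+y
M=np.array([[.055,.045],[.055,-.045],[-.055,-.045],[-.055,.045]])
def tf(p,m,z): 
    c,s=np.cos(p[2]),np.sin(p[2]);z=np.broadcast_to(z,len(m))
    return np.c_[p[0]+c*m[:,0]-s*m[:,1],p[1]+s*m[:,0]+c*m[:,1],z]
r=least_squares(lambda p:(proj("top",tf(p,M,.01))-P).ravel(),[.48,.157,0])
print("stand",r.x[:2].round(4),np.degrees(r.x[2]),abs(r.fun).max())
for q in(u6(150,97),u6(148,203)):print("edge",pt("top",*q,.034).round(4))
u4=lambda x,y:((x-300+.5)/4-.5+315,(y+.5)/4-.5+190)
K=pt("top",*u4(378,63),.025);L=pt("top",*u4(683,317),.038)
d=K-L;print("bone len",np.hypot(*d[:2]),"yaw",np.degrees(np.arctan2(d[1],d[0])))
yaw=np.arctan2(d[1],d[0]);o=(K+L)/2;print("origin",o[:2].round(4))
# mat corners crop
m=[pt("top",*u4(*q),.006) for q in((395,14),(758,289),(685,395),(316,119))]
print("mat",np.mean(m,0).round(4),[np.degrees(np.arctan2(*(m[i]-m[j])[1::-1])).round(2) for i,j in((0,1),(3,2))])
g=o[:2]+.02*np.array([np.cos(yaw),np.sin(yaw)]);print("grasp@+20",g)
s=get_state();T=R.from_rotvec(s["ee_rot"]).as_matrix();print(s["position"],"tool\n",T.round(3))
E
```

```text
stand [0.4806 0.1577] -3.460422541579167 0.7184171082358262
edge [0.5056 0.1568 0.034 ]
edge [0.4555 0.1586 0.034 ]
bone len 0.2827512454020355 yaw 48.00738694867769
origin [ 0.5294 -0.1767]
mat [ 0.5192 -0.1894  0.006 ] [np.float64(51.14), np.float64(51.67)]
grasp@+20 [ 0.54274547 -0.16181098]
[ 0.18190289 -0.70140512  0.25548363] tool
 [[-0.     0.251 -0.968]
 [ 0.001 -0.968 -0.251]
 [-1.    -0.001  0.   ]]
```

Stand meant: the one at (257,257), 0.504 m from the base against 0.62 m or more for the others. The crop shows its plate and knife edge clearly. I'll move above the bone now.

Request:
move_arm:
  increments: "0.36 0.54 -0.06 0 0 34 100;0.36 0.54 -0.06 0 0 34 100;0.36 0.54 -0.06 0 0 34 100;0.36 0.54 -0.06 0 0 34 100;0.36 0.54 -0.06 0 0 34 100;0.36 0.54 -0.06 0 0 34 100;0.36 0.54 -0.06 0 0 34 100;0.36 0.54 -0.06 0 0 34 100;0.36 0.54 -0.06 0 0 34 100;0.36 0.54 -0.06 0 0 34 100;0.36 0.54 -0.06 0 0 34 100;0.36 0.54 -0.06 0 0 34 100"
  newtons: 40

```text
time: 1.6
position: [0.543, -0.1587, 0.195]
ee_rot: [1.716, 0.781, -1.717]
wrist_force: [0.0, -0.2, -0.7]
width: 0.0854
```

```bash
cat >> h.py <<'E'
def sample(n):
    W=[]
    for _ in range(n):
        read_camera("top");s=get_state();W.append(np.r_[s["wrist_force"],s["moment"]])
    W=np.array(W);return W.mean(0),W.std(0)/np.sqrt(n)
E
python3 - <<'E'
from h import *
from scipy.spatial.transform import Rotation as R
m,e=sample(16);np.save("base.npy",m);print(m.round(4),e.round(4))
s=get_state();T=R.from_rotvec(s["ee_rot"]).as_matrix();print(s["position"].round(4),T.round(3).tolist())
a=read_camera("top")[170:300,300:440];b=read_camera("scene")[170:270,115:265]
o=np.zeros((540,800,3),np.uint8)
A=cv2.resize(a,None,fx=3,fy=3);B=cv2.resize(b,(380,253))
o[:390,:420]=A;o[:253,420:800]=B;cv2.imwrite("pics/c2.png",o)
E
```

```text
[ 0.01   -0.0391  0.0985 -0.0021  0.0018  0.0032] [0.1371 0.1195 0.096  0.008  0.0052 0.0066]
[ 0.5419 -0.1614  0.1955] [[-0.001, 0.749, -0.662], [0.001, -0.662, -0.749], [-1.0, -0.001, 0.0]]
```

View pics/c2.png

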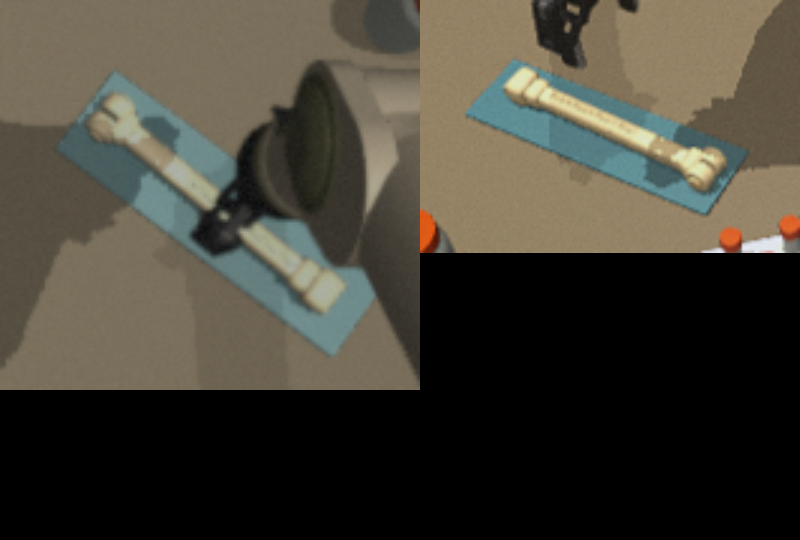

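The crop shows the jaws straddling the shaft near bone x = +20, with the knuckle's outer end at top-view pixel (334,205) and the plain end at (412,270). Descend and grip.

Request:
move_arm:
  increments: "0.001 -0.001 -0.06 0 0 0 100;0.001 -0.001 -0.11 0 0 0 100;0.001 -0.001 -0.14 0 0 0 100;0.001 -0.001 -0.1525 0 0 0 100;0.001 -0.001 -0.1525 0 0 0 100;0.001 -0.001 -0.1525 0 0 0 10;0.001 -0.001 -0.1525 0 0 0 10;0.001 -0.001 -0.1525 0 0 0 10;0.001 -0.001 -0.1525 0 0 0 10;0.001 -0.001 -0.1525 0 0 0 10"
  newtons: 40

```text
time: 3.75
position: [0.5433, -0.1626, 0.0438]
ee_rot: [1.719, 0.776, -1.719]
wrist_force: [-0.7, 0.0, 6.9]
width: 0.0229
```

Request:
move_arm:
  increments: "0 0 0.02 0 0 0 10;0 0 0.05 0 0 0 10;0 0 0.09 0 0 0 10;0 0 0.12 0 0 0 10;0 0 0.12 0 0 0 10;0 0 0.12 0 0 0 10;0 0 0.12 0 0 0 10"

```text
time: 4.62
position: [0.5425, -0.1624, 0.1624]
ee_rot: [1.718, 0.777, -1.721]
wrist_force: [0.2, -0.6, -2.9]
width: 0.0228
```

```bash
python3 - <<'E'
from h import *
m,e=sample(30);print(m.round(4),e.round(4))
s=get_state();print(s["time"],s["position"].round(4),s["width"])
a=read_camera("top")[150:300,280:440];b=read_camera("scene")[130:270,115:265]
o=np.zeros((480,800,3),np.uint8)
A=cv2.resize(a,None,fx=2.5,fy=2.5);B=cv2.resize(b,(400,373))
o[:375,:400]=A;o[:373,400:800]=B;cv2.imwrite("pics/c3.png",o)
E
```

```text
[ 0.0191 -0.2201 -3.5498  0.025  -0.0395 -0.0041] [0.0993 0.0996 0.072  0.0064 0.0061 0.0062]
6.125 [ 0.5433 -0.1626  0.1638] 0.022778991551891267
```

View pics/c3.png

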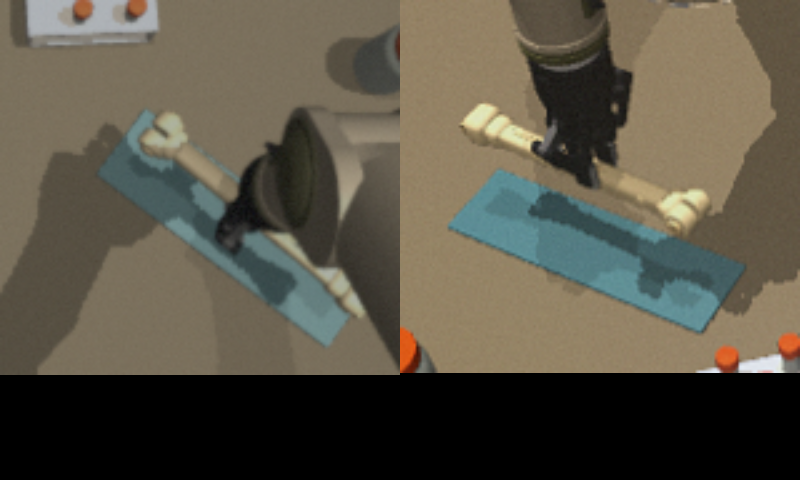

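Bone is up and level. Its weight is about 3.55 N and the moment puts the centre of mass about 12.6 ± 2 mm from the TCP toward the plain end. I'll carry it above the stand and feel again there.

Request:
move_arm:
  increments: "-0.006 0.033 0 0 0 4 10;-0.014 0.075 0 0 0 9 10;-0.022 0.117 0 0 0 14 10;-0.03 0.159 0 0 0 19 10;-0.037 0.2 0 0 0 24 10;-0.045 0.24 0 0 0 29 10;-0.052 0.28 0 0 0 33 10;-0.058 0.312 0 0 0 36.5 10;-0.062 0.333 0 0 0 38.5 10;-0.062 0.333 0 0 0 38.5 10;-0.062 0.333 0 0 0 38.5 10;-0.062 0.333 0 0 0 38.5 10"

```text
time: 7.72
position: [0.4815, 0.1691, 0.1637]
ee_rot: [1.248, 1.183, -1.249]
wrist_force: [0.7, 0.1, -2.2]
width: 0.0225
```

```bash
python3 - <<'E'
from h import *
from scipy.spatial.transform import Rotation as R
m,e=sample(45);print(m.round(4),e.round(4))
s=get_state();T=R.from_rotvec(s["ee_rot"]).as_matrix();d=T[:,2]*np.sign(T[1,2])
r=np.array([m[4],-m[3],0])/-m[2];print("com rel TCP",r,"along",r@d,"across",r@np.array([-d[1],d[0],0]),"bone dir",np.degrees(np.arctan2(d[1],d[0])))
print(s["time"],s["position"].round(4),s["width"],T[:,0])
a=read_camera("top")[170:320,180:340];b=read_camera("scene")[110:250,230:380]
o=np.zeros((480,800,3),np.uint8)
o[:375,:400]=cv2.resize(a,None,fx=2.5,fy=2.5);o[:373,400:800]=cv2.resize(b,(400,373));cv2.imwrite("pics/c4.png",o)
E
```

```text
[-4.6500e-02 -8.3300e-02 -3.5513e+00  4.0400e-02  2.0000e-04  1.1000e-03] [0.0731 0.0591 0.0669 0.0044 0.0047 0.0044]
com rel TCP [ 6.82031941e-05 -1.13778188e-02  0.00000000e+00] along -0.011359257356197125 across -0.0006532021329930368 bone dir 87.05234060569103
9.975 [0.4813 0.1704 0.1638] 0.02309087488246035 [-2.55573753e-04  3.05426952e-04 -9.99999921e-01]
```

View pics/c4.png

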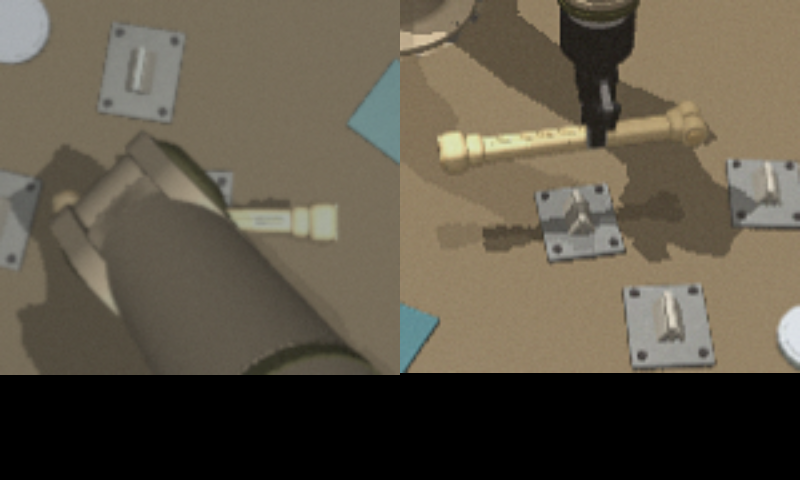

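```bash
python3 - <<'E'
from h import *
s0=cv2.imread("pics/scene0.png");cur=read_camera("scene")
A=cv2.resize(s0[165:215,275:325],(400,400),interpolation=cv2.INTER_CUBIC)
B=cv2.resize(cur[135:185,235:355],(960//1-160,333),interpolation=cv2.INTER_CUBIC)
def mk(im,P,u0,v0,k,c):
    for u,v in proj("scene",P):cv2.circle(im,(int((u-u0+.5)*k),int((v-v0+.5)*k)),2,c,-1)
st=np.array([.4806,.1577]);a=np.radians(-3)
ex=np.array([np.cos(a),np.sin(a)]);ey=np.array([-ex[1],ex[0]])
C=lambda x,y,z:np.r_[st+x*ex+y*ey,z]
print(proj("scene",[C(.025,0,.034),C(-.025,0,.034)]))
mk(A,[C(sx*.055,sy*.045,.01) for sx in(-1,1) for sy in(-1,1)],275,165,8,(0,0,255))
mk(A,[C(x,y,.034) for x in(.025,-.025) for y in(-.0035,.0035)],275,165,8,(0,255,0))
# level bone line: shaft top edges at z=tcp-0.010.. 
o=np.zeros((333,800,3),np.uint8);o=B
T=np.array([.4813,.1704]);d=np.array([.0514,.9987]);n=np.array([-d[1],d[0]])
zt=.1638-.0438+.033
mk(o,[np.r_[T+x*d+y*n,zt] for x in np.arange(-.13,.09,.02) for y in(-.012,.012)],235,135,800/120,(0,0,255))
cv2.imwrite("pics/c5.png",np.vstack([np.pad(A,((0,0),(0,400),(0,0)))[:267+133],B])[:733])
out=np.vstack([np.pad(cv2.resize(A,(260,260)),((0,0),(0,540),(0,0))),B]);cv2.imwrite("pics/c5.png",out)
E
```

```text
[[299.11872153 192.62886469]
 [296.03132265 181.10873259]]
```

View pics/c5.png

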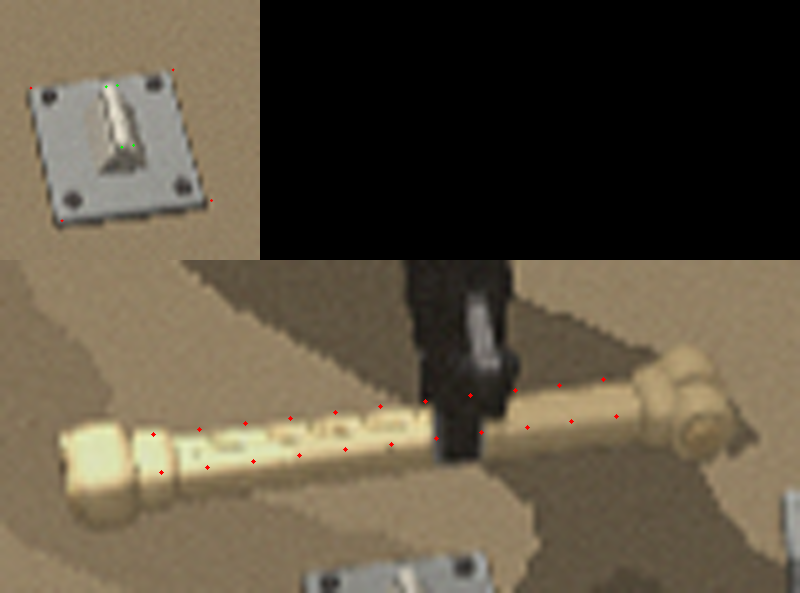

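Cross-check: the scene camera agrees with the stand pose to about 1 mm, and the predicted level-bone lines run parallel to the shaft, so it is level in the grip. The two feels combine to a centre of mass 11.8 mm from the TCP. Lowering to just above the edge.

Request:
move_arm:
  increments: "0 -0.001 -0.03 0 0 0 10;0 -0.001 -0.06 0 0 0 10;0 -0.001 -0.08 0 0 0 10;0 -0.001 -0.09 0 0 0 10;0 -0.001 -0.093 0 0 0 10;0 -0.001 -0.0945 0 0 0 10;0 -0.001 -0.0945 0 0 0 10;0 -0.001 -0.0945 0 0 0 10"

```text
time: 11.12
position: [0.4815, 0.1694, 0.0698]
ee_rot: [1.248, 1.184, -1.246]
wrist_force: [0.2, 0.5, -4.2]
width: 0.0227
```

```bash
cat > m.py <<'E'
from h import *
import sys
m,e=sample(int(sys.argv[1]));s=get_state();print(s["time"],s["position"].round(4),"F",m[:3].round(2),"M",m[3:].round(4),"+-",e[3].round(4))
E
python3 m.py 5
```

```text
11.375 [0.4813 0.1694 0.0695] F [ 0.29  0.34 -3.68] M [0.0486 0.0035 0.0092] +- 0.0153
```

Request:
move_arm:
  increments: "0 0 -0.0008 0 0 0 10;0 0 -0.0015 0 0 0 10;0 0 -0.0022 0 0 0 10;0 0 -0.0022 0 0 0 10"

```text
time: 11.88
position: [0.4813, 0.1695, 0.0678]
ee_rot: [1.247, 1.184, -1.246]
wrist_force: [-0.9, -0.0, 6.2]
width: 0.0226
```

```bash
python3 m.py 4
```

```text
12.075 [0.4814 0.1695 0.0678] F [-1.45 -0.04  6.08] M [-0.1191  0.3717 -0.0157] +- 0.0091
```

Request:
move_arm:
  increments: "0 0 0.0003 0 0 0 10;0 0 0.0006 0 0 0 10;0 0 0.0006 0 0 0 10"

```text
time: 12.45
position: [0.4813, 0.1695, 0.0682]
ee_rot: [1.247, 1.185, -1.247]
wrist_force: [-0.2, 0.0, -2.5]
width: 0.0229
```

```bash
python3 m.py 20; python3 - <<'E'
from h import *
s=read_camera("scene")
o=cv2.resize(s[155:215,235:355],(800,400),interpolation=cv2.INTER_CUBIC);cv2.imwrite("pics/c6.png",o)
E
```

```text
13.45 [0.4814 0.1695 0.0683] F [ 0.07 -0.01 -3.64] M [ 0.0435 -0.0043 -0.0168] +- 0.0074
```

View pics/c6.png

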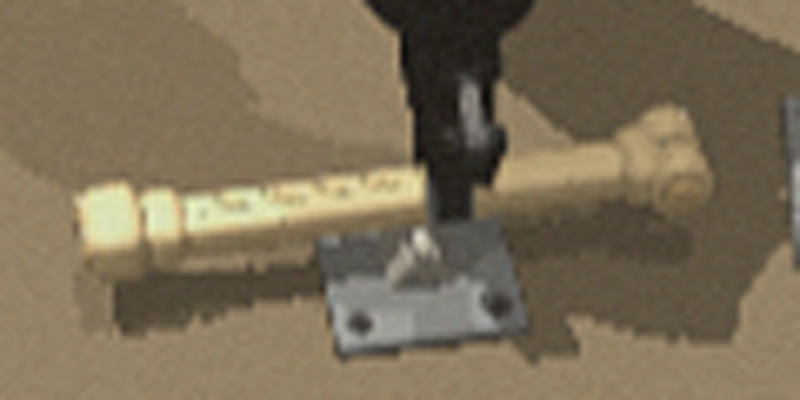

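Request:
move_arm:
  increments: "0 0 0 -1.5 0 0 10;0 0 -0.0004 -1.5 0 0 10;0 0 -0.0007 -1.5 0 0 10;0 0 -0.0009 -1.5 0 0 10;0 0 -0.0009 -1.5 0 0 10"

```text
time: 14.12
position: [0.4813, 0.1697, 0.0676]
ee_rot: [1.229, 1.165, -1.258]
wrist_force: [-0.8, 1.9, -0.9]
width: 0.023
```

```bash
python3 m.py 8
```

```text
14.525 [0.4813 0.1697 0.0675] F [-1.56  2.27  0.5 ] M [ 0.5325  0.3722 -0.0063] +- 0.023
```

Request:
move_arm:
  increments: "0 0 0.0015 0 0 0 10;0 -0.0003 0.003 1.5 0 0 10;0 -0.0003 0.003 1.5 0 0 10;0 -0.0003 0.003 1.5 0 0 10"

```text
time: 15.02
position: [0.4814, 0.1689, 0.0705]
ee_rot: [1.248, 1.184, -1.247]
wrist_force: [-0.2, -0.1, -3.9]
width: 0.0227
```

```bash
python3 m.py 12; python3 - <<'E'
from h import *
from scipy.spatial.transform import Rotation as R
s=get_state();print(R.from_rotvec(s["ee_rot"]).as_matrix().round(4).tolist())
# finger tip in c5: TCP .4813,.1704,.1638
T=np.array([.4813,.1704,.1638]);d=np.array([.0514,.9987,0]);n=np.array([.9987,-.0514,0])
for k in(.012,.02,.027):
    P=[T+n*k+d*y+[0,0,-.025] for y in(-.011,.011)]
    print("pred in c5",[((u-235+.5)*800/120,(v-135+.5)*800/120+260) for u,v in proj("scene",P)])
im=read_camera("scene");o=cv2.resize(im[135:200,270:340],(800,743),interpolation=cv2.INTER_CUBIC)[:600]
# predicted tip marks
T=s["position"]
for k,c in((.012,(0,0,255)),(.027,(0,255,0))):
  for u,v in proj("scene",[T+n*k+d*y+[0,0,-.025] for y in(-.011,.011)]):
    cv2.circle(o,(int((u-270+.5)*800/70),int((v-135+.5)*800/70)),3,c,-1)
for u,v in proj("scene",[[.5056,.1564+y,.034] for y in(-.0035,.0035)]):cv2.circle(o,(int((u-270+.5)*800/70),int((v-135+.5)*800/70)),3,(255,0,255),-1)
cv2.imwrite("pics/c7.png",o)
E
```

```text
15.625 [0.4813 0.1695 0.0705] F [-0.    0.25 -3.56] M [ 0.052   0.006  -0.0146] +- 0.0089
[[0.0006, 0.9987, -0.0512], [0.0007, -0.0512, -0.9987], [-1.0, 0.0005, -0.0008]]
pred in c5 [(np.float64(433.73679007499425), np.float64(462.61426467056367)), (np.float64(483.1212673918742), np.float64(456.45742545361315))]
pred in c5 [(np.float64(437.3473649493966), np.float64(475.1806169612155)), (np.float64(486.9309220623055), np.float64(468.9703706172537))]
pred in c5 [(np.float64(440.5313783200449), np.float64(486.26421269527407)), (np.float64(490.2902627629567), np.float64(480.0066389611478))]
```

View pics/c7.png

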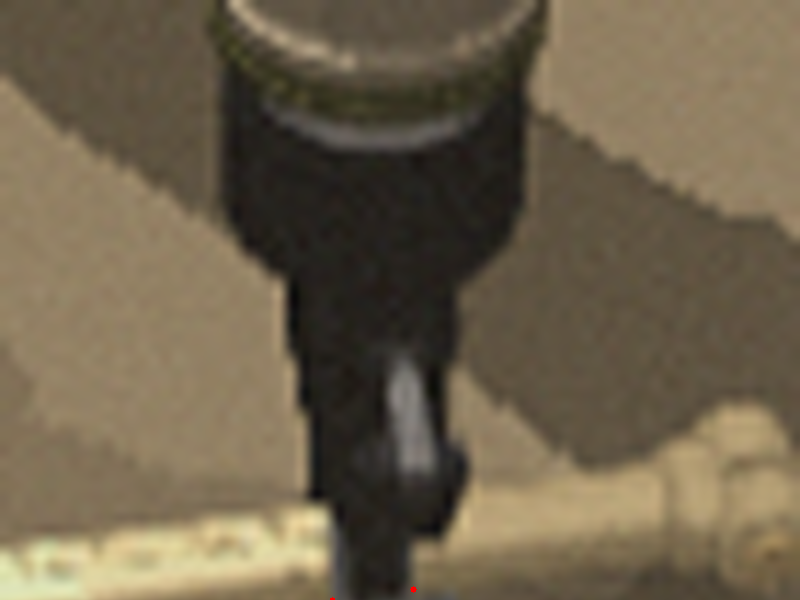

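Request:
move_arm:
  increments: "0 0 -0.0012 0 0 0 10;0 0 -0.002 0 0 0 10;0 0 -0.0024 0 0 0 10;0 0 -0.0024 0 0 0 10;0 0 -0.0024 0 0 0 10"
  newtons: 20

```text
time: 16.3
position: [0.4813, 0.1695, 0.0681]
ee_rot: [1.248, 1.185, -1.246]
wrist_force: [0.9, -0.4, -3.3]
width: 0.0228
```

```bash
python3 m.py 3
```

```text
16.45 [0.4813 0.1695 0.0682] F [-0.46 -0.52 -3.86] M [ 0.0579 -0.0044 -0.017 ] +- 0.0358
```

Request:
move_arm:
  increments: "0 0 -0.0003 0 0 0 10;0 0 -0.0003 0 0 0 10"

```text
time: 16.7
position: [0.4813, 0.1694, 0.0679]
ee_rot: [1.248, 1.185, -1.246]
wrist_force: [0.1, -0.7, -3.4]
width: 0.0231
```

```bash
python3 m.py 3
```

```text
16.85 [0.4813 0.1695 0.0679] F [ 0.21  0.7  -2.24] M [ 0.0491  0.0109 -0.001 ] +- 0.0032
```

Request:
move_arm:
  increments: "0 0 -0.0002 0 0 0 10;0 0 -0.0002 0 0 0 10;0 0 -0.0002 0 0 0 34;0 0 -0.0002 0 0 0 40;0 0 -0.0002 0 0 0 45;0 0 -0.0002 0 0 0 45;0 0 -0.0002 0 0 0 45;0 0 -0.0002 0 0 0 45"

```text
time: 17.85
position: [0.4814, 0.1695, 0.0677]
ee_rot: [1.248, 1.185, -1.246]
wrist_force: [0.4, 0.1, 0.4]
width: 0.0387
```

```bash
python3 - <<'E'
from h import *
s=get_state();print(s["time"],s["position"],s["wrist_force"],s["width"])
im=read_camera("scene");cv2.imwrite("pics/s8.png",im);o=cv2.resize(im[150:225,235:355],(800,500),interpolation=cv2.INTER_CUBIC);cv2.imwrite("pics/c8.png",o)
E
```

```text
17.85 [0.48135911 0.16945763 0.06767586] [0.35314084 0.07238959 0.3914473 ] 0.03869190784789247
```

View pics/c8.png

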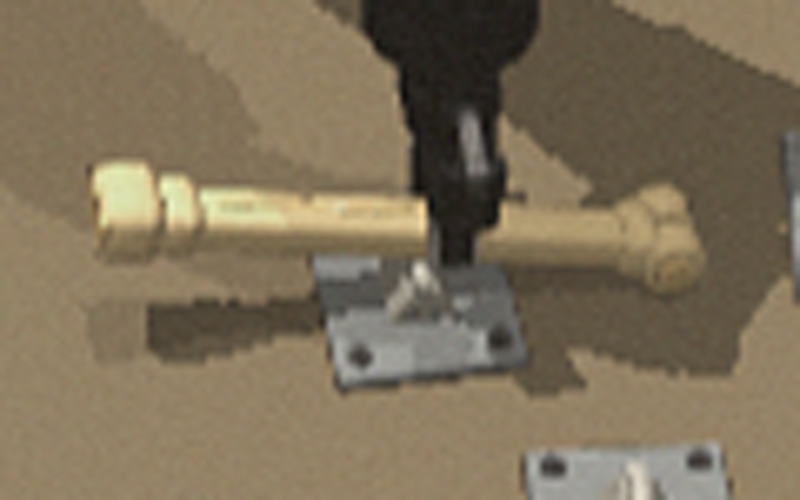

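The crop shows the bone tipped: the knuckle end sank to the bench, at about (670,270) in the crop, and the plain end rose. So the centre of mass lies more than about 3 mm on the knuckle side of the edge. I'll tilt the tool to match the bone (about 13°), regrip, lift and level it.

Request:
move_arm:
  increments: "0 0.004 0.002 -6.5 0 0 45;0 0.0075 -0.0015 -13 0 0 45;0 0.0075 -0.0025 -13 0 0 45;0 0.0075 -0.0025 -13 0 0 45;0 0.0075 -0.0025 -13 0 0 10;0 0.0075 -0.0025 -13 0 0 10;0 0.0075 -0.0025 -13 0 0 10;0 0.0075 -0.0025 -13 0 0 10;0 0.0075 -0.0025 -13 0 0 10"
  newtons: 30

```text
time: 19.02
position: [0.4814, 0.1768, 0.0652]
ee_rot: [1.08, 1.012, -1.34]
wrist_force: [0.1, -0.9, 1.9]
width: 0.0236
```

Request:
move_arm:
  increments: "0 0 0.01 0 0 0 10;0 0 0.025 0 0 0 10;0 -0.004 0.03 6.5 0 0 10;0 -0.0073 0.025 13 0 0 10;0 -0.0073 0.012 13 0 0 10;0 -0.0073 0.0055 13 0 0 10;0 -0.0073 0.0055 13 0 0 10;0 -0.0073 0.0055 13 0 0 10"

```text
time: 20.02
position: [0.4811, 0.1709, 0.0706]
ee_rot: [1.245, 1.186, -1.245]
wrist_force: [0.4, -0.3, -3.7]
width: 0.0229
```

```bash
python3 m.py 10; python3 - <<'E'
from h import *
from scipy.spatial.transform import Rotation as R
s=get_state();print(R.from_rotvec(s["ee_rot"]).as_matrix().round(4).tolist())
im=read_camera("scene");cv2.imwrite("pics/s9.png",im)
old=cv2.resize(cv2.imread("pics/c6.png"),(120,60),interpolation=cv2.INTER_AREA)
c7=cv2.resize(cv2.imread("pics/c8.png"),(120,75),interpolation=cv2.INTER_AREA)
new=im[155:215,235:355]
def match(a,b,u0,u1,v0,v1,k=8):
    f=lambda x:cv2.resize(x,None,fx=k,fy=k,interpolation=cv2.INTER_CUBIC)
    t=f(a[v0:v1,u0:u1]);p=4;S=f(b[v0-p:v1+p,max(u0-p,0):u1+p])
    r=cv2.matchTemplate(S,t,cv2.TM_CCOEFF_NORMED);_,m,_,l=cv2.minMaxLoc(r)
    return l[0]/k-(u0-max(u0-p,0)),l[1]/k-p,round(m,3)
print("plain",match(old,new,8,28,24,42),"knuckle",match(old,new,92,110,14,33))
print("tool",match(old,new,60,76,5,30))
sc=proj("scene",[[.48,.05,.05],[.48,.06,.05],[.48,.05,.06],[.48,.28,.05],[.48,.29,.05],[.48,.28,.06]]);print(sc.round(2).tolist())
o=np.vstack([cv2.resize(old,(800,400)),cv2.resize(new,(800,400))]);cv2.imwrite("pics/c9.png",cv2.resize(o,(600,600)))
E
```

```text
20.525 [0.4814 0.1694 0.0708] F [ 0.07  0.24 -3.46] M [ 0.0224 -0.0065 -0.0153] +- 0.0128
[[0.0007, 0.9987, -0.0516], [0.0007, -0.0516, -0.9987], [-1.0, 0.0007, -0.0007]]
plain (0.625, -1.125, 0.972) knuckle (0.5, 0.125, 0.987)
tool (0.0, -0.625, 0.982)
[[263.25, 188.92], [266.47, 188.37], [263.11, 186.65], [335.54, 176.68], [338.59, 176.17], [335.81, 174.42]]
```

The image match shows the bone sits about 1.75 mm farther toward the knuckle side in the grip, and about 1.35° knuckle-low. I'll correct both and shift about 4.3 mm toward the plain side relative to the placement that tipped.

Request:
move_arm:
  increments: "0 -0.0035 0.001 1.4 0 0 10;0 -0.0065 0 1.4 0 0 10;0 -0.0065 -0.001 1.4 0 0 10;0 -0.0065 -0.001 1.4 0 0 10;0 -0.0065 -0.001 1.4 0 0 10"

```text
time: 21.2
position: [0.4814, 0.1632, 0.0697]
ee_rot: [1.266, 1.203, -1.235]
wrist_force: [0.2, 0.2, -3.8]
width: 0.023
```

```bash
cat > lv.py <<'E'
from h import *
im=read_camera("scene");new=im[155:215,235:355]
old=cv2.resize(cv2.imread("pics/c6.png"),(120,60),interpolation=cv2.INTER_AREA)
def match(a,b,u0,u1,v0,v1,k=8,p=5):
    f=lambda x:cv2.resize(x,None,fx=k,fy=k,interpolation=cv2.INTER_CUBIC)
    t=f(a[v0:v1,u0:u1]);S=f(b[v0-p:v1+p,u0-p:u1+p])
    r=cv2.matchTemplate(S,t,cv2.TM_CCOEFF_NORMED);_,m,_,l=cv2.minMaxLoc(r)
    return l[0]/k-p,l[1]/k-p,round(m,3)
s=get_state();print(s["time"],s["position"].round(4),s["wrist_force"].round(1),s["width"].round(4),"M",s["moment"].round(3))
print("plain",match(old,new,8,28,24,42),"knuckle",match(old,new,92,110,14,33),"tool",match(old,new,60,76,5,30))
cv2.imwrite("pics/last.png",im)
E
python3 lv.py
```

```text
Traceback (most recent call last):
  File "lv.py", line 9, in <module>
    s=get_state();print(s["time"],s["position"].round(4),s["wrist_force"].round(1),s["width"].round(4),"M",s["moment"].round(3))
                                                                                   ^^^^^^^^^^^^^^^^
AttributeError: 'float' object has no attribute 'round'
```

```bash
sed -i 's/s\["width"\].round(4)/round(s["width"],4)/' lv.py; python3 lv.py
```

```text
21.3 [0.4814 0.1631 0.0698] [ 0.2 -0.9 -3.5] 0.0234 M [-0.009 -0.008 -0.025]
plain (-1.25, 0.25, 0.985) knuckle (-1.25, 0.125, 0.989) tool (-2.375, 0.125, 0.957)
```

Request:
move_arm:
  increments: "0 0 -0.0003 0 0 0 10;0 0 -0.0005 0 0 0 10;0 0 -0.0005 0 0 0 10"
  newtons: 20

```text
time: 21.68
position: [0.4814, 0.1631, 0.0692]
ee_rot: [1.266, 1.203, -1.235]
wrist_force: [0.0, 0.2, -3.8]
width: 0.0233
```

```bash
python3 m.py 2
```

```text
21.775 [0.4814 0.1631 0.0692] F [ 0.87  0.49 -3.05] M [-0.0178 -0.0184  0.012 ] +- 0.0023
```

Request:
move_arm:
  increments: "0 -0.0007 0 0 0 0 10;0 -0.0007 -0.0004 0 0 0 10;0 -0.0007 -0.0006 0 0 0 10;0 -0.0007 -0.0006 0 0 0 10"

```text
time: 22.28
position: [0.4814, 0.1623, 0.0687]
ee_rot: [1.266, 1.203, -1.235]
wrist_force: [-0.6, -0.1, -1.5]
width: 0.0231
```

```bash
python3 m.py 2
```

```text
22.375 [0.4815 0.1623 0.0687] F [ 0.05 -0.57 -1.27] M [-0.1377 -0.0042  0.0474] +- 0.0215
```

Light contact: the edge carries about 2.2 N. Lower another 0.1 mm and let go gently.

Request:
move_arm:
  increments: "0 0 -0.0001 0 0 0 10;0 0 -0.0001 0 0 0 30;0 0 -0.0001 0 0 0 34;0 0 -0.0001 0 0 0 38;0 0 -0.0001 0 0 0 42;0 0 -0.0001 0 0 0 45;0 0 -0.0001 0 0 0 45;0 0 -0.0001 0 0 0 45;0 0 -0.0001 0 0 0 45"

```text
time: 23.5
position: [0.4815, 0.1623, 0.0686]
ee_rot: [1.266, 1.203, -1.235]
wrist_force: [-0.2, -0.3, 1.1]
width: 0.0385
```

```bash
python3 lv.py
```

```text
23.55 [0.4815 0.1623 0.0686] [ 0.1 -0.6 -0.5] 0.0386 M [-0.034 -0.085 -0.014]
plain (-1.5, 0.875, 0.98) knuckle (-1.5, 0.125, 0.987) tool (-2.625, 0.375, 0.919)
```

Request:
move_arm:
  increments: "0 0 0 0 0 0 45;0 0 0 0 0 0 45;0 0 0 0 0 0 45;0 0 0 0 0 0 45;0 0 0 0 0 0 45;0 0 0 0 0 0 45"

```text
time: 24.3
position: [0.4814, 0.1623, 0.0686]
ee_rot: [1.266, 1.203, -1.235]
wrist_force: [0.2, -0.3, -0.3]
width: 0.038
```

```bash
python3 lv.py; python3 -c "
import cv2
im=cv2.imread('pics/last.png');cv2.imwrite('pics/c10.png',cv2.resize(im[145:220,235:355],(800,500),interpolation=cv2.INTER_CUBIC))"
```

```text
24.35 [0.4814 0.1623 0.0686] [-1.1 -0.  -0.6] 0.0384 M [-0.015  0.023  0.015]
plain (-1.5, 1.5, 0.974) knuckle (-1.5, -0.625, 0.985) tool (-2.625, 0.375, 0.921)
```

View pics/c10.png

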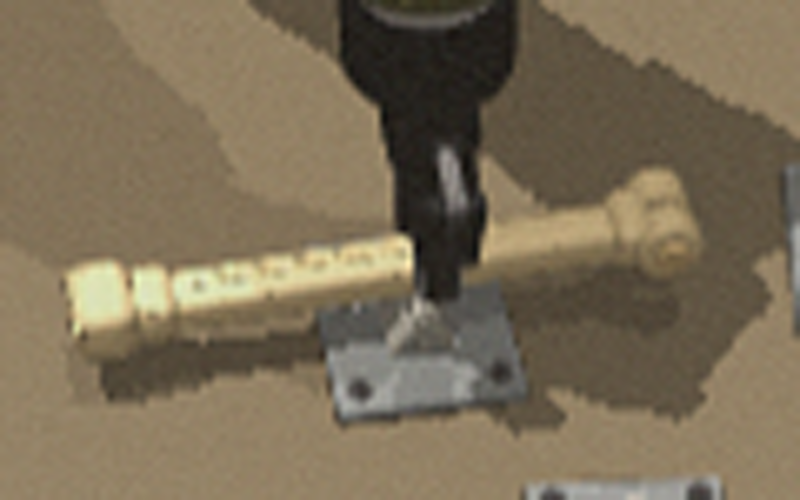

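It's tipping very slowly toward the plain end (about 1.5° so far), so I've gone just past the other lip. I'll catch it now by closing, then lift, and shift about 3 mm back.

Request:
move_arm:
  increments: "0 0 0 0 0 0 10;0 0 0 0 0 0 10;0 0 0 0 0 0 10;0 0 0 0 0 0 10;0 0 0.0015 0 0 0 10;0 0 0.003 0 0 0 10;0 0 0.003 0 0 0 10;0 0 0.003 0 0 0 10"
  newtons: 30

```text
time: 25.35
position: [0.4814, 0.1623, 0.0715]
ee_rot: [1.266, 1.203, -1.235]
wrist_force: [-0.1, -0.2, -3.9]
width: 0.0231
```

```bash
python3 lv.py
```

```text
25.4 [0.4814 0.1623 0.0715] [ 1.   0.2 -3.1] 0.0234 M [-0.045  0.006  0.002]
plain (-1.625, 0.625, 0.981) knuckle (-1.375, -0.875, 0.986) tool (-2.75, -0.125, 0.958)
```

Request:
move_arm:
  increments: "0 0.0018 0.001 -0.8 0 0 10;0 0.0036 0 -1.6 0 0 10;0 0.0036 -0.001 -1.6 0 0 10;0 0.0036 -0.001 -1.6 0 0 10;0 0.0036 -0.001 -1.6 0 0 10"

```text
time: 26.02
position: [0.4814, 0.1658, 0.0705]
ee_rot: [1.245, 1.182, -1.248]
wrist_force: [0.3, 0.0, -3.9]
width: 0.0232
```

```bash
python3 lv.py; python3 m.py 3
```

```text
26.075 [0.4814 0.1657 0.0705] [ 0.2  0.4 -3. ] 0.0227 M [-0.014 -0.013 -0.022]
plain (-0.75, -0.25, 0.984) knuckle (-0.625, -0.125, 0.987) tool (-1.125, -0.25, 0.983)
26.225 [0.4815 0.1658 0.0705] F [-0.23 -0.02 -3.32] M [ 0.0303  0.0297 -0.0417] +- 0.0081
```

Request:
move_arm:
  increments: "0 0 -0.0006 0 0 0 10;0 0 -0.0011 0 0 0 10;0 0 -0.0014 0 0 0 10;0 0 -0.0014 0 0 0 10"
  newtons: 20

```text
time: 26.72
position: [0.4814, 0.1657, 0.0691]
ee_rot: [1.245, 1.182, -1.248]
wrist_force: [-0.5, 0.4, -3.8]
width: 0.0232
```

```bash
python3 m.py 2
```

```text
26.825 [0.4814 0.1658 0.0691] F [-0.46  0.31 -3.68] M [ 0.0505  0.009  -0.0294] +- 0.0078
```

Request:
move_arm:
  increments: "0 0 -0.0003 0 0 0 10;0 0 -0.0005 0 0 0 10;0 0 -0.0005 0 0 0 10;0 0 -0.0005 0 0 0 10"

```text
time: 27.32
position: [0.4814, 0.1658, 0.0686]
ee_rot: [1.245, 1.182, -1.248]
wrist_force: [0.2, 0.8, -3.2]
width: 0.0232
```

```bash
python3 m.py 2
```

```text
27.425 [0.4814 0.1658 0.0686] F [-0.48 -0.69 -3.86] M [0.0282 0.0092 0.0159] +- 0.0263
```

Request:
move_arm:
  increments: "0 0 -0.0002 0 0 0 10;0 0 -0.0003 0 0 0 10;0 0 -0.0003 0 0 0 10;0 0 -0.0003 0 0 0 10"

```text
time: 27.92
position: [0.4815, 0.1658, 0.0685]
ee_rot: [1.245, 1.182, -1.248]
wrist_force: [-1.1, -0.4, 4.4]
width: 0.0229
```

```bash
python3 m.py 2
```

```text
28.025 [0.4815 0.1658 0.0685] F [-1.54  0.34  4.32] M [-0.016   0.3136 -0.0023] +- 0.0053
```

Request:
move_arm:
  increments: "0 0 0.0001 0 0 0 10;0 0 0.0002 0 0 0 10;0 0 0.0002 0 0 0 28;0 0 0.0002 0 0 0 31;0 0 0.0002 0 0 0 34;0 0 0.0002 0 0 0 38;0 0 0.0002 0 0 0 42;0 0 0.0002 0 0 0 45;0 0 0.0002 0 0 0 45;0 0 0.0002 0 0 0 45"

```text
time: 29.28
position: [0.4815, 0.1658, 0.0687]
ee_rot: [1.245, 1.182, -1.248]
wrist_force: [-0.5, 0.0, -0.2]
width: 0.0385
```

```bash
python3 lv.py
```

```text
29.325 [0.4815 0.1658 0.0687] [ 0.7 -0.1 -0.1] 0.0384 M [-0.003  0.039  0.013]
plain (-0.75, 0.25, 0.98) knuckle (-0.625, 0.25, 0.985) tool (-1.0, 0.125, 0.934)
```

Level and released. I'll wait a second to see whether it creeps.

Request:
move_arm:
  increments: "0 0 0 0 0 0 45;0 0 0 0 0 0 45;0 0 0 0 0 0 45;0 0 0 0 0 0 45;0 0 0 0 0 0 45;0 0 0 0 0 0 45;0 0 0 0 0 0 45;0 0 0 0 0 0 45;0 0 0 0 0 0 45;0 0 0 0 0 0 45;0 0 0 0 0 0 45;0 0 0 0 0 0 45"

```text
time: 30.82
position: [0.4815, 0.1658, 0.0687]
ee_rot: [1.245, 1.182, -1.248]
wrist_force: [-0.6, 0.0, -0.0]
width: 0.0383
```

```bash
python3 lv.py
```

```text
30.875 [0.4815 0.1658 0.0687] [-0.5 -0.1  0.5] 0.0386 M [ 0.021  0.009 -0.006]
plain (-0.625, -0.25, 0.981) knuckle (-0.625, 0.625, 0.985) tool (-1.0, 0.125, 0.935)
```

Request:
move_arm:
  increments: "0 0 0 0 0 0 45;0 0 0 0 0 0 45;0 0 0 0 0 0 45;0 0 0 0 0 0 45"

```text
time: 31.38
position: [0.4815, 0.1658, 0.0687]
ee_rot: [1.245, 1.182, -1.248]
wrist_force: [0.0, 0.5, 0.0]
width: 0.038
```

```bash
python3 lv.py
```

```text
31.425 [0.4814 0.1658 0.0687] [-0.3  0.5  0.3] 0.0381 M [-0.014  0.017 -0.009]
plain (-0.625, 0.125, 0.982) knuckle (-0.625, 0.375, 0.985) tool (-1.0, 0.125, 0.934)
```

It's rocking back rather than falling. Let it settle.

Request:
move_arm:
  increments: "0 0 0 0 0 0 45;0 0 0 0 0 0 45;0 0 0 0 0 0 45;0 0 0 0 0 0 45;0 0 0 0 0 0 45;0 0 0 0 0 0 45;0 0 0 0 0 0 45;0 0 0 0 0 0 45;0 0 0 0 0 0 45;0 0 0 0 0 0 45;0 0 0 0 0 0 45;0 0 0 0 0 0 45"

```text
time: 32.92
position: [0.4815, 0.1658, 0.0687]
ee_rot: [1.245, 1.182, -1.248]
wrist_force: [-0.1, -0.4, -0.4]
width: 0.0385
```

```bash
python3 lv.py
```

```text
32.975 [0.4814 0.1658 0.0687] [ 0.1 -0.1 -0.1] 0.0385 M [ 0.007 -0.029  0.018]
plain (-0.625, 0.0, 0.983) knuckle (-0.625, 0.5, 0.982) tool (-1.0, 0.125, 0.934)
```

Request:
move_arm:
  increments: "0 0 0 0 0 0 60;0 0 0 0 0 0 70;0 0 0.003 0 0 0 75;0 0 0.01 0 0 0 75;0 0 0.025 0 0 0 75;0 0 0.05 0 0 0 75;0 0 0.08 0 0 0 75;0 0 0.12 0 0 0 75;0 0 0.16 0 0 0 75;0 0 0.18 0 0 0 75;0 0 0.18 0 0 0 75;0 0 0.18 0 0 0 75"

```text
time: 34.48
position: [0.481, 0.1655, 0.2485]
ee_rot: [1.245, 1.182, -1.248]
wrist_force: [-0.3, -0.2, -0.3]
width: 0.064
```

```bash
python3 lv.py; python3 -c "
import cv2
im=cv2.imread('pics/last.png');cv2.imwrite('pics/c11.png',cv2.resize(im[120:300,210:420],(800,686),interpolation=cv2.INTER_CUBIC)[:600])"
```

```text
34.525 [0.4809 0.1655 0.2481] [-0.5 -0.3 -0.8] 0.064 M [ 0.012 -0.032 -0.005]
plain (-0.625, -0.125, 0.978) knuckle (-0.625, 0.5, 0.984) tool (-4.0, -0.125, 0.298)
```

View pics/c11.png

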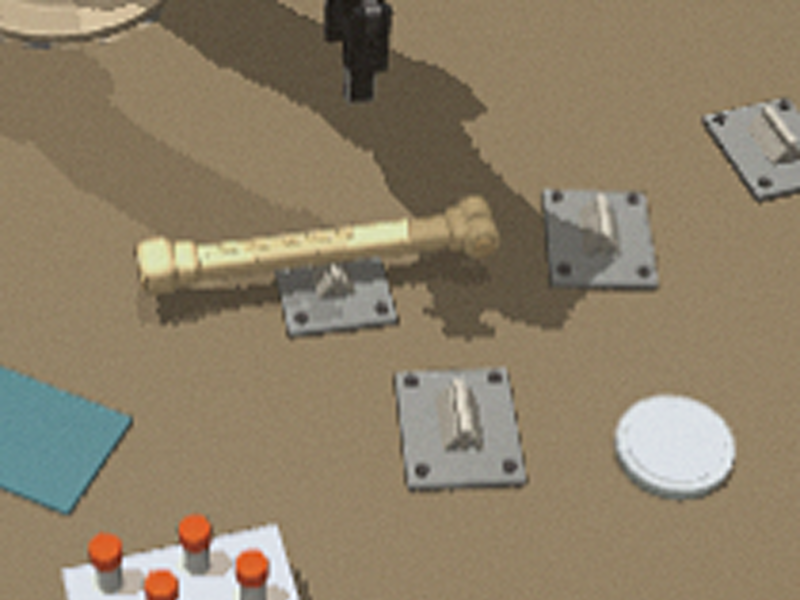

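The picture shows the bone lying level across the nearest stand's edge (bone in the crop from (140,262) to (495,228), edge at (335,275)) with the gripper clear above. One last wait to check that it stays still.

Request:
move_arm:
  increments: "0 0 0 0 0 0 75;0 0 0 0 0 0 75;0 0 0 0 0 0 75;0 0 0 0 0 0 75;0 0 0 0 0 0 75;0 0 0 0 0 0 75;0 0 0 0 0 0 75;0 0 0 0 0 0 75;0 0 0 0 0 0 75;0 0 0 0 0 0 75;0 0 0 0 0 0 75;0 0 0 0 0 0 75"

```text
time: 36.02
position: [0.4809, 0.1655, 0.2481]
ee_rot: [1.244, 1.182, -1.249]
wrist_force: [-0.0, 0.2, 0.3]
width: 0.0644
```

```bash
python3 lv.py
```

```text
36.075 [0.4809 0.1655 0.2481] [ 0.1  0.1 -0.4] 0.0642 M [-0.001 -0.    -0.046]
plain (-0.625, 0.0, 0.978) knuckle (-0.625, 0.5, 0.983) tool (-3.75, -0.125, 0.287)
```

Still. Handing in.

```bash
python3 -c "
from workcell import close_job
print(close_job())"
```

```text
the job is handed in; nothing more can be done
None
```

The bone is balanced across the knife edge of the stand nearest the robot, let go and carried by the edge alone. I handed the job in at about 36 s.

- **Finding the balance point:** The wrist moment gave a first estimate, but it was too noisy to hit the flat top on the first try. On the first release the bone tipped until its knuckle end rested on the bench. On the second, about 4.7 mm over, it began leaning slowly toward the plain end, and I caught it. The third release, midway between those two, rocked briefly and settled.
- **Stillness:** With the gripper raised 180 mm clear, two pictures 1.5 s apart matched to within about 0.1 pixel.
- **Level:** The resting bone is within about 0.5° of its attitude when I held it level.
- **Square:** I aimed its direction to within about 1–2° of square to the edge, going by the gripper's angle and my reading of the stand. I did not measure this again after release.
- **Gentleness:** The highest contact with the edge I saw was about 10 N, during one of the early touches. The final touch reached about 8 N, which I eased before letting go. The first tip also lowered the knuckle end onto the bench, and I have no force reading for that.
- **Other things:** I did not touch the rack, the bottle or the dish. The rack and dish look unmoved in the last picture. The bottle was outside that crop, but the arm stayed well away from it.

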